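# Close up the toaster oven for the shelf

### The arm

A 7-joint arm with a two-finger parallel gripper is mounted at the origin on the work surface. World frame = base frame: x ahead of the robot, y to its left, z up, the work surface at z = 0. Lengths are in m, angles in degrees, forces in N, time in s.
With the tool pointing down it reaches from about 0.425 to 0.875 m from the base axis. Payload 4.7 kg.
Tool frame: the origin (TCP) lies between the finger pads; the fingertips stand env.finger_overhang ahead of it and the grasp point (between the pads) lies 5 mm behind it (env.finger_overhang is the distance from the TCP to the fingertips, in m); z points along the fingers, y is the line along which they close (so a half turn about z gives the same grasp; the last joint's range is limited). The gripper opens to 87 mm and grips with 3 to 60 N. Pads are 19 mm wide; open, the fingers measure 117 mm over their backs; the gripper's body (75 mm by 190 mm) begins 51 mm behind the grasp point.
Start: joints at [0.808, 18.392, -4.016, 83.108, 1.295, 78.541, -3.26], TCP at [0.65, -0, 0.237] pointing down, gripper open.
Joint ranges: [-163.93, 163.93], [-17.29, 119.83], [-79.2, 71.16], [3.27, 140.29], [-89.18, 269.18], [5.43, 117.66], [-154.24, 154.24]. Speed limits (degrees/s): [147.25, 147.25, 180, 180, 180, 180, 180].

### API

Orientations are given as [roll, pitch, yaw] about the fixed x, y, z axes, in that order (R = Rz(yaw) Ry(pitch) Rx(roll)).
In Python, from cell import telemetry, eyes, env, models gives the robot as it stands. The module is installed in compiled form; this text tells all that it offers.
- The arm moves only by the tool drive_tool, never from a script. Its arguments are lists of equal length, an entry for each row: "angular": the turn, a rotation vector about the tool's x, y, z in rad, a list of three; "delta_pos": the shift along the tool's x, y, z in cm, a list of three; "gripper": the finger opening in cm, from 0 to 8.7. A call has 1 to 20 rows; each row shifts and turns the commanded pose from where the row before left it, along the tool's axes as they then stand; what a row does not reach is not made up. A row lasts 1/10 s, in which the tool goes at most 50 mm and 8.59 degrees, less where a joint would pass 70% of its speed; a pose out of reach is approached as far as the arm can. A call with a gripper value outside its range is refused whole. The fingers move at their own pace and stop on an object; "squeeze" is the grip in N (left out, the last holds). Time passes only in rows, so rows that do not move let the fingers close. It gives the time, the measured TCP pose, the force, the opening and the grip force at its end, in the units of the state.
- telemetry.get_obs(): the state, without advancing time (a new reading comes with each control period).
- eyes.read_camera(name): name is "scene" or "side" or "wrist"; returns a dict with "pixels" (420x560x3 uint8, red, green, blue), "mtx" (3x3 intrinsics, pixels), "origin" and "orientation" of the camera in the world. Camera axes: x right, y down, z forward; pixel columns grow to the right and rows downward; lengths in m; the calibration is good to about 2 mm. A picture is of the moment at which its call begins. There is no depth.
- env.sign_off(): hands the job in; it is judged then, once.
Trained networks look in a picture, given as the dict that the camera call returned (one of the last four; its "shot" number tells which), for a name from the list of things; names that differ only in an ending like _2 or _b are one class to them, and where a whole thing is asked for, a point or a joint stands for the part that bears it (a point fixed in the world has none). Each returns a list of dicts, best first, with "p" (0 to 1); they miss things now and then, are a little off and sometimes report something else, mostly with a low value. They report only what shows in the picture. A call takes as long as a camera call.
- models.search_frame(picture, target): "centre" ([column, row] in pixels, amid what is visible of it).
- models.cut_out(picture, target): "pixels" (420x560 bool, what is visible of it) and "centre" ([column, row] in pixels, amid what is visible of it).
The state is a dict: "time_s": time; "qpos": joint angles; "joint_velocities": joint speeds; "effort": joint torques, N m; "tool_pos": TCP position; "tool_rot": TCP orientation; "force": force on the tool from outside, world axes, zero at the start; "wrist_torque": the same for the moment, N m; "grip_width": finger opening in m; "grasp_force": force on a finger pad.
Only numpy, scipy, OpenCV 4.12 (cv2) and the standard library are available. Lean on these libraries where they do the work, as an engineer would, in place of code of your own. Each camera call takes 0.05 s, during which the arm holds its last target. There are 200 camera calls.

### The job

The donated toaster oven has been left open with its wire rack sticking out. With your fingertips, first push the rack all the way in until it stops, then push the drop-down door up until it is fully shut. Only push: do not lift the rack or pull it out, do not lean on the oven with the rest of the arm, and leave the crockery and other goods around and on the oven where they stand.

Things in the scene. Friction and masses are not known exactly. Their poses are not given: they have to be found in the camera images.
- oven: White countertop toaster oven, fixed to the table, 280 deep (x) x 400 wide (y) x 225 mm high. Origin: centre of its underside, on the table top. Its front faces its own -x; z is up. The front face is the plane x = -140 mm. A control panel with three black dials fills the front from y = -200 to -90 mm (dials stand out 22 mm); the rest is the cavity, y = -90 to +185 mm, open at the front from z = 40 to 207 mm. The flat top lies 225 mm above the table and ends at the front face.
- doorway (a point): Middle of the cavity's opening at the height of the rack: oven frame (-140, 47.5, 140) mm. Same axes as the oven.
- rack: Loose chromed wire rack, 240 (x) x 267 (y) mm, about 0.3 kg, lying level on two side rails in the cavity (its underside 135 mm above the table, about 4 mm play each side, held under upper rails with 6 mm of play). Origin: centre of its underside; same axes as the oven. It slides along the oven's x with about 1 to 4 N and starts pulled out towards -x. Fully in, its rear meets the cavity's back and its origin is at oven x = -15 mm.
- rack_front (a point): Middle of the rack's upturned front edge, on its outer (front) face, 10 mm above the rack's underside. The edge is two level 6 mm wires, one above the other, 230 mm long, together 19 mm high (135 to 154 mm above the table): push here towards the oven's +x. It is at oven x = -135 mm when the rack is fully in (5 mm inside the front face); it starts 30 to 70 mm outside the front face.
- door (a joint): Drop-down glass door, 290 wide x 165 high x 18 mm thick, hinged along its lower edge. Value in rad: 0 shut (upright), growing as its top comes forward and down, at most 1.4; it starts 0.95 to 1.2. The hinge is stiff: the door stays where it is left and takes about 3 to 6 N at the handle to swing up.
- door_hinge (a point): Middle of the door's hinge line: oven frame (-142, 47.5, 40) mm. The hinge line runs along the oven's y. The point turns with the door: its z runs up the door's inner face to its top edge, its -x points out of the door's front.
- door_handle (a point): Middle of the door's handle: a round black bar 14 mm thick and 244 mm long, along the oven's y, standing 19 mm clear of the door's front face on two posts 105 mm either side of the middle. In the door's own axes it is 145 mm up from the hinge line and 44 mm out in front of it. Same axes as door_hinge.
- mug: Bystander: white mug, 80 mm across, 92 mm high with a side handle, on the table in front of the oven beyond the end of the door. Origin: centre of its underside.
- bowls: Bystander: two nested white bowls, 106 mm across, 52 mm high, on the table in front of the control panel. Origin: centre of the underside.
- plates: Bystander: stack of white side plates, 160 mm across, 53 mm high. Origin: centre of the underside.
- flowerpot: Bystander: terracotta pot, 116 mm across, 105 mm high. Origin: centre of its underside.
- jar: Bystander: glass storage jar with steel lid, 80 mm across, 115 mm high, standing on the oven's top. Origin: centre of its underside.
- sugar_bowl: Bystander: white lidded sugar bowl, 80 mm across, 80 mm high, standing on the oven's top. Origin: centre of its underside.

How it is judged (in metres and radians):
On the way, in this order (a step that is already met when the one before it is completed fails the run):
1. the rack is pushed fully in while the door is still open (x of rack_front in the frame of oven above -0.141 m and value of joint door above 0.6 rad), for 0.2 s.
2. the door is pushed shut (value of joint door below 0.035 rad), for 0.2 s.
At the end, for the whole second after the job is handed in: The rack is in its rails within 6 mm of the back stop (its front edge no longer outside the oven's front face), the door is shut to within 0.035 rad (about 6 mm at its top edge), and every bystander is within 30 mm of where it stood (x of rack_front in the frame of oven above -0.141 m and value of joint door below 0.035 rad and linear speed of rack below 0.02 m/s and angle between rack's own z axis and vertical below 0.08 rad and distance of each of mug, bowls, plates, flowerpot, jar, sugar_bowl from where it was at the start of the episode below 0.03 m); the robot touches nothing.
It fails at once if the rack is lifted (its front edge rises more than 20 mm) (z of rack_front in the frame of oven above 0.165 m).
It fails at once if the rack is drawn further out, more than 100 mm beyond the oven's front (x of rack_front in the frame of oven below -0.24 m).
It fails at once if a bystander is moved more than 30 mm (distance of any of mug, bowls, plates, flowerpot, jar, sugar_bowl from where it was at the start of the episode above 0.03 m).
It fails at once if the arm or the gripper's body, not the fingers, leans on the oven, its door or the rack (contact force between the arm and oven above 15 N or contact force between the arm and rack above 15 N).
It fails at once if a bystander is tipped (angle between any of mug, bowls, plates, flowerpot, jar, sugar_bowl's own z axis and vertical above 0.3 rad).
It also fails if it takes over 45 s, if anything falls off the work surface, if the arm or the gripper's body presses on something with over 40 N, if the wrist force passes 120 N, or if a joint passes its speed limit or range.

## Working session

There is one attempt and no reset: what is moved stays moved. The work goes in short steps, Python scripts to look and compute and a tool call to move; the robot and the scene stay as the last step left them, time stands still between calls to the robot, and variables do not carry over. Pictures are saved under pics/ and viewed, at most 12 in all, crops included, and the job is handed in when it is done.

Besides the shell and the picture viewer there is one more tool, called after ">>>" as a command line: name --argument value ..., lists and objects as JSON in quotes. drive_tool: Moves the arm, as the interface text tells. Its arguments: {"type":"object","properties":{"angular":{"type":"array","items":{"type":"array","items":{"type":"number"}}},"delta_pos":{"type":"array","items":{"type":"array","items":{"type":"number"}}},"gripper":{"type":"array","items":{"type":"number"}},"squeeze":{"type":"number"}},"required":["angular","delta_pos","gripper"]}

```bash
mkdir -p pics
cat > h.py <<'E'
from cell import telemetry, eyes, env, models
import numpy as np, cv2, pickle
def shot(n): return eyes.read_camera(n)
def save(p,f): cv2.imwrite('pics/'+f,p['pixels'][:,:,::-1])
E
python3 - <<'E'
from h import *
D={}
for n in ['scene','side','wrist']:
    p=shot(n); save(p,n+'0.png'); D[n]=p
    print(n,p['mtx'],p['origin'],p['orientation'])
    if n=='wrist':continue
    for t in ['oven','doorway','rack','rack_front','door','door_hinge','door_handle','mug','bowls','plates','flowerpot','jar','sugar_bowl']:
        try:
            r=models.search_frame(p,t); print(t,[(np.round(a['centre']).tolist(),round(a['p'],2)) for a in r[:2]])
        except Exception as e: print(t,e)
pickle.dump(D,open('d.pkl','wb'))
print(telemetry.get_obs(),env.finger_overhang)
im=np.hstack
E
```

```text
scene [[504.73852702   0.         290.51859072]
 [  0.         504.73852702 205.42691383]
 [  0.           0.           1.        ]] [0.99493473 0.81018299 1.38127443] [-145.06497462   -0.2478961   148.22816119]
oven [([223.0, 176.0], 0.6)]
doorway [([228.0, 176.0], 0.56)]
rack [([252.0, 191.0], 0.87)]
rack_front [([266.0, 179.0], 0.97), ([269.0, 206.0], 0.42)]
door []
door_hinge [([271.0, 206.0], 0.96)]
door_handle [([274.0, 211.0], 0.83)]
mug [([278.0, 271.0], 0.85)]
bowls [([309.0, 166.0], 0.58)]
plates [([355.0, 329.0], 0.72)]
flowerpot [([417.0, 284.0], 0.73)]
jar [([204.0, 126.0], 0.61), ([418.0, 287.0], 0.16)]
sugar_bowl [([282.0, 273.0], 0.18)]
side [[448.81740942   0.         280.69002828]
 [  0.         448.81740942 213.14357159]
 [  0.           0.           1.        ]] [0.26083328 0.91712505 0.72568505] [-122.42121088    1.13246717 -162.21471816]
oven [([298.0, 181.0], 0.57)]
doorway [([299.0, 180.0], 0.93)]
rack [([272.0, 196.0], 0.92)]
rack_front [([280.0, 194.0], 0.9), ([360.0, 236.0], 0.57)]
door [([282.0, 224.0], 0.66)]
door_hinge [([285.0, 226.0], 0.96)]
door_handl
[... 513 characters left out ...]
rray([ 0.80680225, 18.38961719, -4.01662077, 83.10835716,  1.29556414,
       78.54051489, -3.26038748]), 'joint_velocities': array([ 0.0412446 , -0.04932734, -0.01768766, -0.06522407, -0.01143094,
       -0.00381361,  0.05039368]), 'effort': array([ 7.44434801e-04, -4.91093409e+01, -4.02677888e-01, -3.12762666e+01,
       -6.37030089e-02,  3.37708171e-02,  5.07648861e-05]), 'tool_pos': array([ 6.50016064e-01, -1.43956198e-05,  2.36605692e-01]), 'tool_rot': array([1.79993322e+02, 3.17065839e-03, 9.00022302e+01]), 'force': array([-0.07800049,  0.10628768,  0.32350639]), 'wrist_torque': array([ 0.0196598 ,  0.00771751, -0.02927405]), 'grasp_force': 0.0, 'grip_width': 0.08716512565207887} 0.014
```

Run:
```python
from h import *
D=pickle.load(open('d.pkl','rb'))
a=cv2.resize(D['scene']['pixels'][80:350,140:500],(800,600),interpolation=cv2.INTER_CUBIC)
b=cv2.resize(D['side']['pixels'][70:310,160:480],(800,600),interpolation=cv2.INTER_CUBIC)
cv2.imwrite('pics/a.png',a[:,:,::-1]);cv2.imwrite('pics/b.png',b[:,:,::-1])
```

```text
(no output)
```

View pics/a.png

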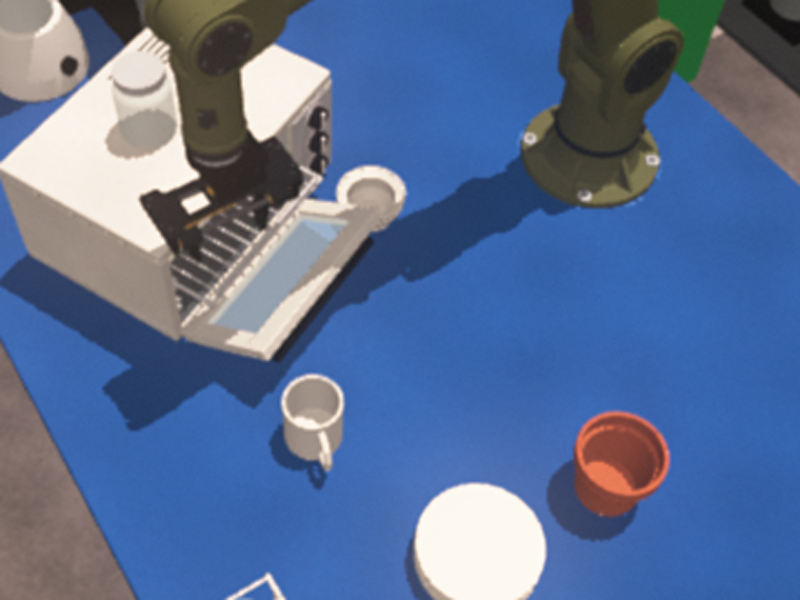

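View pics/b.png

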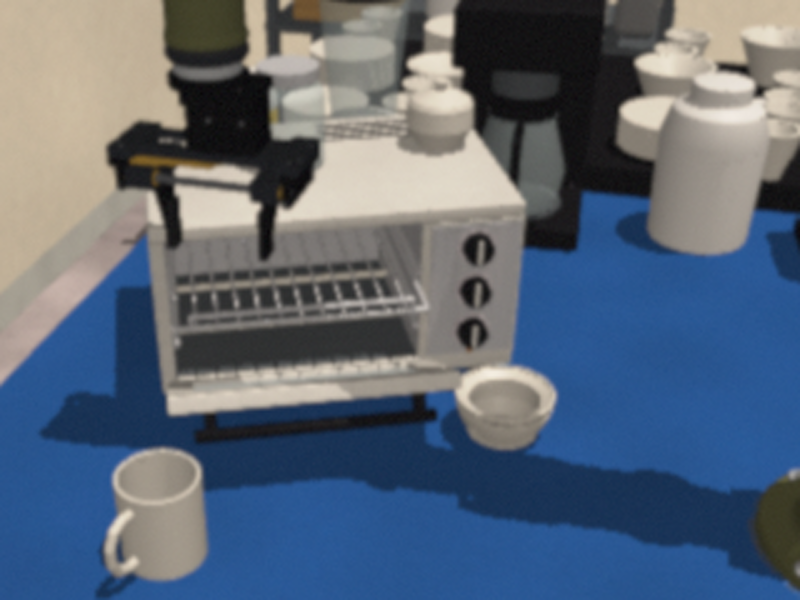

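The pictures show the oven on the far side, its front facing roughly +y and a little toward the robot. In crop b, the door is dropped with its handle at about (200–435, 425) and the rack edge at about (190–425, 305). The mug is at (160,510), and the bowls at (505,405) are close to the door's panel-side end. I'll fit the pose next and overlay it on the picture.

```bash
cat >> h.py <<'E'
from scipy.spatial.transform import Rotation as R
from scipy.optimize import least_squares
def proj(p,X):
    M=R.from_euler('xyz',p['orientation'],degrees=True).as_matrix()
    c=(np.atleast_2d(X)-p['origin'])@M; u=c@p['mtx'].T
    return u[:,:2]/u[:,2:]
def o2w(q,X):
    X=np.atleast_2d(X); c,s=np.cos(q[2]),np.sin(q[2])
    return np.c_[q[0]+c*X[:,0]-s*X[:,1],q[1]+s*X[:,0]+c*X[:,1],X[:,2]]
def dpt(th,y,up,out):  # door point -> oven
    return [-.142-out*np.cos(th)-up*np.sin(th),.0475+y,.04+up*np.cos(th)-out*np.sin(th)]
E
cat > fit.py <<'E'
from h import *
D=pickle.load(open('d.pkl','rb'))
A=lambda u,v:((u+.5)*.45-.5+140,(v+.5)*.45-.5+80)
B=lambda u,v:((u+.5)*.4-.5+160,(v+.5)*.4-.5+70)
ov=[('side',B(524,207),(-.14,-.2,.225)),('side',B(149,232),(-.14,.2,.225)),('side',B(474,134),(.14,-.2,.225)),
('scene',A(330,75),(-.14,-.2,.225)),('scene',A(1,165),(.14,.2,.225)),('scene',A(179,338),(-.14,.2,0.01)),('scene',A(166,262),(-.14,.2,.225))]
dr=[('side',B(197,436),(.122,.145,.044)),('side',B(435,415),(-.122,.145,.044)),('scene',A(268,357),(.145,.165,.018))]
def f(q,full=False):
    r=[]
    for c,uv,X in ov: r.append(proj(D[c],o2w(q,X))[0]-uv)
    for c,uv,X in dr: r.append(proj(D[c],o2w(q,dpt(q[3],*X)))[0]-uv)
    return np.array(r) if full else np.ravel(r)
best=min((least_squares(f,[.6,-.3,y0,1.0],loss='soft_l1') for y0 in (-3,-1.5,0,1.5)),key=lambda s:s.cost)
q=best.x; print(q,np.degrees(q[2])); print(f(q,True).round(1)); np.save('q.npy',q)
im=D['side']['pixels'].copy(); S=6
x0,y0,w,h=220,150,130,95
big=cv2.resize(im[y0:y0+h,x0:x0+w],(w*S,h*S),interpolation=cv2.INTER_CUBIC)
def P(X):
    u=proj(D['side'],X)[0]; return tuple(int(v) for v in ((u-[x0,y0]+.5)*S))
for ro,c in ((.03,(255,0,0)),(.05,(0,255,0)),(.07,(255,255,0))):
  for z in (.138,.151): cv2.line(big,P(o2w(q,(-.137-ro,.0475-.115,z))),P(o2w(q,(-.137-ro,.0475+.115,z))),c,1)
for th in (q[3],): 
  for y in (-.145,.145): cv2.line(big,P(o2w(q,dpt(th,y,0,0))),P(o2w(q,dpt(th,y,.165,0))),(255,0,255),1)
cv2.imwrite('pics/c.png',big[:,:,::-1])
E
python3 fit.py
```

```text
[ 0.61073032 -0.22612322 -1.14780354  1.04495565] -65.76429869592232
[[ 3.1 -0.3]
 [-0.3 -0. ]
 [-2.2 -8.2]
 [ 3.5 -0.9]
 [-0.1 -0.2]
 [ 0.8  4. ]
 [-1.6 -1.5]
 [-1.4 -0.4]
 [ 1.2 -0.1]
 [-0.   1.5]]
```

View pics/c.png

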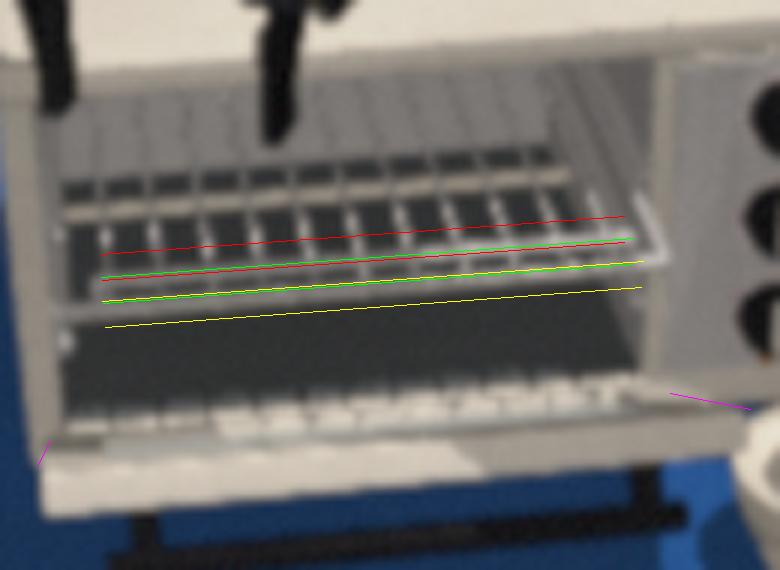

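The crop shows the wires of the rack's front edge running from about (95,290) to (640,240), roughly 60 mm out. The wireframe's panel side is off by several pixels: my "back corner" pick lay on the crop edge. I'll refine it.

Run:
```python
from h import *
D=pickle.load(open('d.pkl','rb'));q=np.load('q.npy')
def crop(n,x0,y0,w,h,S):
    big=cv2.resize(D[n]['pixels'][y0:y0+h,x0:x0+w],(w*S,h*S),interpolation=cv2.INTER_CUBIC)
    P=lambda X:tuple(int(v) for v in ((proj(D[n],o2w(q,X))[0]-[x0,y0]+.5)*S))
    for z in (0,.225):
        c=[(-.14,-.2,z),(-.14,.2,z),(.14,.2,z),(.14,-.2,z)]
        for i in range(4): cv2.line(big,P(c[i]),P(c[(i+1)%4]),(255,0,0),1)
    return big
a=crop('scene',110,80,200,170,4)
cv2.imwrite('pics/d.png',a[:,:,::-1][:600])
```

```text
(no output)
```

View pics/d.png

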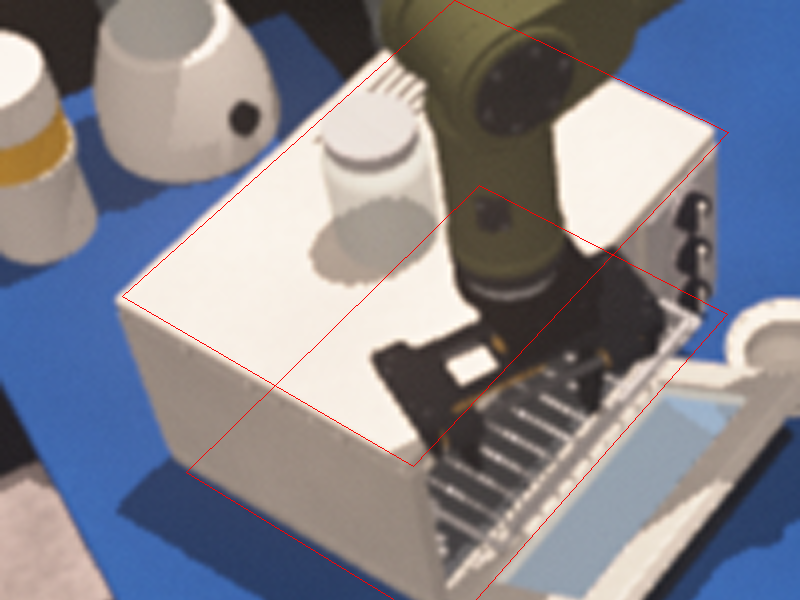

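The scene picture shows the true top corners at (116,299) and (716,129), and near (424,448); the drawn front corner is off by about 4 px. Refitting with these.

```bash
python3 - <<'E'
s=open('fit.py').read()
i=s.index('ov=[');j=s.index('dr=[')
s=s[:i]+"""Dd=lambda u,v:((u+.5)/4-.5+110,(v+.5)/4-.5+80)
C=lambda u,v:((u+.5)/6-.5+220,(v+.5)/6-.5+150)
ov=[('side',B(524,207),(-.14,-.2,.225)),('side',C(5,72),(-.14,.2,.225)),('side',B(474,134),(.14,-.2,.225)),('side',C(655,65),(-.14,-.09,.207)),('side',C(640,383),(-.14,-.09,.04)),
('scene',Dd(716,129),(-.14,-.2,.225)),('scene',Dd(116,299),(.14,.2,.225)),('scene',Dd(424,448),(-.14,.2,.225))]
rk=[('side',C(95,285),(.115,.151)),('side',C(632,238),(-.115,.151)),('scene',Dd(448,588),(.115,.151)),('scene',Dd(697,312),(-.115,.151))]
"""+s[j:]
s=s.replace("    return np.array","    for c,uv,X in rk: r.append(proj(D[c],o2w(q,(-.137-q[4],.0475+X[0],X[1])))[0]-uv)\n    return np.array").replace(",1.0]",",1.0,.05]")
s=s.replace("print(q,","print('rackout',q[4],q,")
s+="""
print('mug handle hinge rackfront')
for X in (dpt(q[3],0,.145,.044),dpt(q[3],0,0,0),(-.14-q[4],.0475,.145)): print(o2w(q,X).round(4))
def bys(t,z):
    def g(v):
        return np.ravel([proj(D[c],[v[0],v[1],z])[0]-uv for c,uv in t])
    return least_squares(g,[.6,0]).x.round(3)
print('bowl rim',bys([('side',B(505,385)),('scene',A(371,192))],.052),'mug rim',bys([('side',B(158,473)),('scene',A(313,398))],.092),'jar lid',bys([('scene',A(139,74))],.34),'sugar',bys([('side',B(441,115))],.28))
"""
open('fit.py','w').write(s)
E
python3 fit.py
```

```text
rackout 0.05784877804347241 [ 0.61498719 -0.22977455 -1.13879177  1.06573498  0.05784878] -65.24796221138743
[[  1.9  -1.3]
 [ -1.8   0.4]
 [ -3.9  -8.9]
 [  1.2  -0.1]
 [  1.4   0.4]
 [  1.1   0. ]
 [ -0.2  -0.3]
 [ -4.    4.2]
 [ -1.3  -0.1]
 [  0.8  -0.2]
 [ -0.5   1.6]
 [  0.8  -0.5]
 [  0.1   0.4]
 [ 15.7 -16.3]
 [ -2.9   2.9]]
mug handle hinge rackfront
[[0.5366 0.0536 0.0717]]
[[ 0.5987 -0.0809  0.04  ]]
[[ 0.5753 -0.0302  0.145 ]]
bowl rim [ 0.37  -0.091] mug rim [0.643 0.193] jar lid [ 0.654 -0.215] sugar [ 0.49  -0.275]
```

```bash
sed -i "s/,('scene',Dd(448,588),(.115,.151))//; s/,1.0,.05\]/,1.0,.05,.14]/; s/for c,uv,X in ov: /for c,uv,X in ov:\n        X=(q[5],)+X[1:] if X[0]>0 else X\n        /" fit.py; python3 fit.py
python3 - <<'E'
from h import *
print(0)
E
```

```text
rackout 0.061251703263743726 [ 0.61505108 -0.23177225 -1.13897013  1.07445266  0.0612517   0.13411563] -65.25818138505778
[[ 2.  -1.6]
 [-1.5  0. ]
 [-3.3 -8.4]
 [ 1.3 -0.4]
 [ 1.5  0. ]
 [ 0.8 -0.3]
 [ 1.   0.1]
 [-4.3  3.7]
 [-1.  -0.1]
 [ 0.9 -0.2]
 [-0.7  1.5]
 [ 1.1 -0.2]
 [ 0.6  0.7]
 [-2.3  2.9]]
mug handle hinge rackfront
[[0.5366 0.0519 0.0704]]
[[ 0.5988 -0.0829  0.04  ]]
[[ 0.574  -0.0291  0.145 ]]
bowl rim [ 0.37  -0.091] mug rim [0.643 0.193] jar lid [ 0.654 -0.215] sugar [ 0.49  -0.275]
0
```

>>> drive_tool --angular '[[0, 0, 0], [0, 0, 0], [0, 0, 0], [0, 0, 0], [0, 0, -0.144], [0, 0, -0.144], [0, 0, -0.144], [0, -0.14, 0], [0, -0.14, 0], [0, -0.14, 0], [0, -0.14, 0], [0, -0.138, 0], [0, 0, 0], [0, 0, 0]]' --delta_pos '[[1.8, -3, -0.4], [1.8, -3, -0.3], [1.7, -3, -0.3], [1.7, -3, -0.3], [0, 0, 0], [0, 0, 0], [0, 0, 0], [0, 0, 0], [0, 0, 0], [0, 0, 0], [0, 0, 0], [0, 0, 0], [0, 0, 0], [0, 0, 0]]' --gripper '[0, 0, 0, 0, 0, 0, 0, 0, 0, 0, 0, 0, 0, 0]'

```text
time_s: 2.85
tool_pos: [0.5299, 0.0702, 0.2492]
tool_rot: [-179.9, 39.8, 114.9]
force: [0.4, -0.8, 0.4]
grip_width: 0.0006
grasp_force: 0.0
```

Run:
```python
from h import *
q=np.load('q.npy'); D={}
def crop(n,x0,y0,w,h,S):
    D[n]=p=shot(n)
    big=cv2.resize(p['pixels'][y0:y0+h,x0:x0+w],(int(w*S),int(h*S)),interpolation=cv2.INTER_CUBIC)
    P=lambda X:tuple(int(v) for v in ((proj(p,o2w(q,X))[0]-[x0,y0]+.5)*S))
    L=lambda a,b,c:cv2.line(big,P(a),P(b),c,1)
    c=[(-.14,-.2,.225),(-.14,.2,.225),(.14,.2,.225),(.14,-.2,.225)]
    for i in range(4): L(c[i],c[(i+1)%4],(255,0,0))
    for z in (.138,.151): L((-.137-q[4],-.0675,z),(-.137-q[4],.1625,z),(0,255,0))
    d=[dpt(q[3],*X) for X in ((-.145,0,0),(.145,0,0),(.145,.165,0),(-.145,.165,0))]
    for i in range(4): L(d[i],d[(i+1)%4],(255,0,255))
    L(dpt(q[3],-.122,.145,.044),dpt(q[3],.122,.145,.044),(255,255,0))
    return big
a=crop('scene',120,80,200,200,3); b=crop('side',205,115,190,150,3)
pickle.dump(D,open('d2.pkl','wb'))
cv2.imwrite('pics/e.png',a[:,:,::-1]);cv2.imwrite('pics/f.png',cv2.resize(b,None,fx=1.35,fy=1.33)[:,:,::-1])
```

```text
(no output)
```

View pics/e.png

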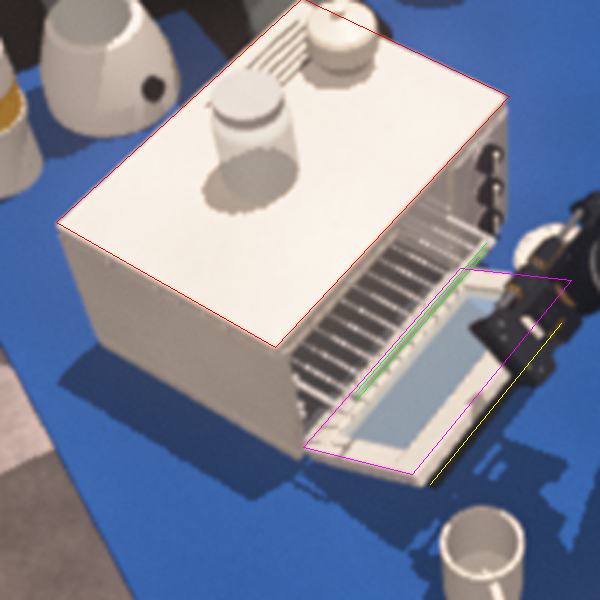

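View pics/f.png

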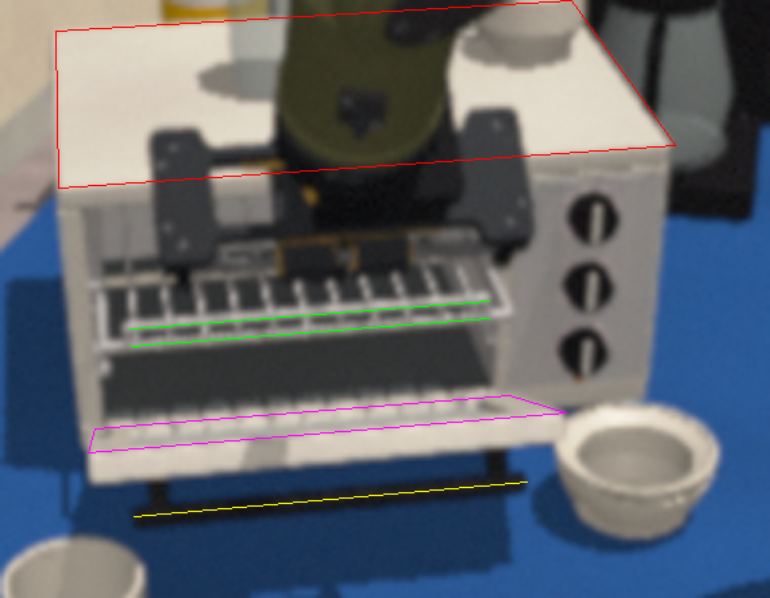

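The wireframe now lies well on the oven, door, handle and rack in both pictures: in f, the rack's front wires are at (130–490, 315) and the handle at (135–525, 500). Next comes the approach to the rack edge.

>>> drive_tool --angular '[[0, 0, 0], [0, 0, 0], [0, 0, 0], [0, 0, 0], [0, 0, 0], [0, 0, 0], [0, 0, 0], [0, 0, 0], [0, 0, 0], [0, 0, 0], [0, 0, 0]]' --delta_pos '[[0.2, 0, 3], [0.2, -0.1, 3], [0.2, -0.1, 3], [0.27, 0, 3.26], [0, 0, 0], [-0.383, 0, 0.32], [-0.383, 0, 0.32], [-0.383, 0, 0.32], [-0.383, 0, 0.32], [-0.383, 0, 0.32], [-0.383, 0, 0.32]]' --gripper '[0, 0, 0, 0, 0, 0, 0, 0, 0, 0, 0]'

```text
time_s: 4.05
tool_pos: [0.5712, -0.0228, 0.1502]
tool_rot: [179.9, 39.9, 114.8]
force: [-0.6, 1.7, 0.3]
grip_width: 0.0003
grasp_force: 1.0
```

>>> drive_tool --angular '[[0, 0, 0], [0, 0, 0], [0, 0, 0], [0, 0, 0], [0, 0, 0], [0, 0, 0], [0, 0, 0], [0, 0, 0]]' --delta_pos '[[-0.383, 0, 0.32], [-0.383, 0, 0.32], [-0.383, 0, 0.32], [-0.383, 0, 0.32], [-0.383, 0, 0.32], [-0.383, 0, 0.32], [-0.383, 0, 0.32], [-0.383, 0, 0.32]]' --gripper '[0, 0, 0, 0, 0, 0, 0, 0]'

```text
time_s: 4.85
tool_pos: [0.5877, -0.0603, 0.1501]
tool_rot: [-180.0, 40.0, 114.8]
force: [-1.5, 1.9, -0.8]
grip_width: 0.0005
grasp_force: 1.0
```

>>> drive_tool --angular '[[0, 0, 0], [0, 0, 0], [0, 0, 0]]' --delta_pos '[[-0.153, 0, 0.129], [-0.153, 0, 0.129], [-0.153, 0, 0.129]]' --gripper '[0, 0, 0]'

```text
time_s: 5.15
tool_pos: [0.5902, -0.0652, 0.1501]
tool_rot: [-180.0, 40.0, 114.8]
force: [-1.1, 1.4, -1.1]
grip_width: 0.0006
grasp_force: 1.0
```

>>> drive_tool --angular '[[0, 0, 0], [0, 0, 0], [0, 0, 0]]' --delta_pos '[[-0.153, 0, 0.129], [-0.153, 0, 0.129], [-0.153, 0, 0.129]]' --gripper '[0, 0, 0]'

```text
time_s: 5.45
tool_pos: [0.5927, -0.0708, 0.1502]
tool_rot: [-180.0, 40.0, 114.8]
force: [-0.6, 1.7, -0.9]
grip_width: 0.0005
grasp_force: 1.0
```

>>> drive_tool --angular '[[0, 0, 0], [0, 0, 0]]' --delta_pos '[[-0.153, 0, 0.129], [-0.153, 0, 0.129]]' --gripper '[0, 0]'

```text
time_s: 5.65
tool_pos: [0.5944, -0.0745, 0.1502]
tool_rot: [180.0, 40.0, 114.7]
force: [-0.8, 1.6, -1.7]
grip_width: 0.0002
grasp_force: 1.0
```

>>> drive_tool --angular '[[0, 0, 0], [0, 0, 0]]' --delta_pos '[[-0.115, 0, 0.096], [-0.115, 0, 0.096]]' --gripper '[0, 0]'

```text
time_s: 5.85
tool_pos: [0.5954, -0.0767, 0.1499]
tool_rot: [-180.0, 39.9, 114.8]
force: [-2.5, 4.3, -0.6]
grip_width: 0.0004
grasp_force: 2.3
```

>>> drive_tool --angular '[[0, 0, 0], [0, 0, 0]]' --delta_pos '[[-0.115, 0, 0.096], [-0.115, 0, 0.096]]' --gripper '[0, 0]'

```text
time_s: 6.05
tool_pos: [0.5958, -0.0779, 0.1489]
tool_rot: [-179.9, 39.8, 114.8]
force: [-5.9, 7.6, -0.8]
grip_width: 0.0003
grasp_force: 4.0
```

>>> drive_tool --angular '[[0, 0, 0], [0, 0, 0], [0, 0, 0], [0, 0, 0], [0, 0, 0], [0, 0, 0], [0, -0.12, 0], [0, -0.12, 0], [0, -0.11, 0], [0, 0, 0]]' --delta_pos '[[0.766, 0, -0.643], [1.532, 0, -1.286], [0, 0, -3], [0, 0, -4], [0, 0, -4], [0, 0, -4], [0, 0, 0], [0, 0, 0], [0, 0, 0], [0, 0, 0]]' --gripper '[0, 0, 0, 0, 0, 0, 0, 0, 0, 0]'

```text
time_s: 7.05
tool_pos: [0.5425, 0.0378, 0.2624]
tool_rot: [-179.4, 60.1, 115.6]
force: [-0.4, 0.6, -1.1]
grip_width: 0.0
grasp_force: 0.0
```

Run:
```python
from h import *
p=shot('side'); w=p['pixels'][115:265,205:395]
s=shot('scene')['pixels'][130:250,200:352]
cv2.imwrite('pics/g.png',np.hstack([cv2.resize(w,(400,316)),cv2.resize(s,(400,316))])[:,:,::-1])
```

```text
(no output)
```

View pics/g.png

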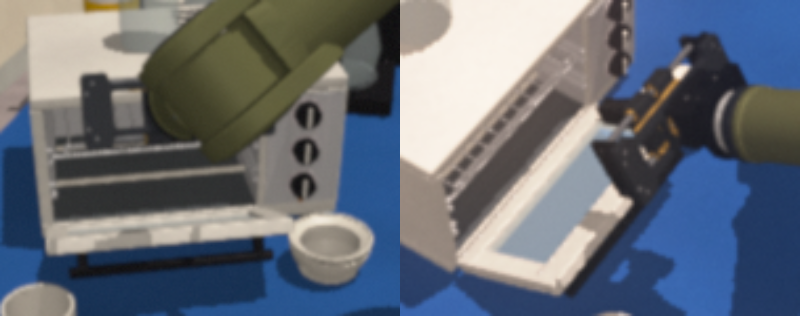

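The pictures show the rack fully inside, the door still open with its handle clear, and the bowls in place. Now I'm moving out in front of the door, and checking where the pot and plates are.

>>> drive_tool --angular '[[0, 0, 0], [0, 0, 0], [0, 0, 0], [0, 0, 0]]' --delta_pos '[[2, -0.65, -2.7], [2, -0.65, -2.7], [2.1, -0.65, -2.7], [0, 0, 0]]' --gripper '[0, 0, 0, 0]'

```text
time_s: 7.55
tool_pos: [0.4832, 0.1224, 0.2531]
tool_rot: [179.8, 59.8, 114.9]
force: [0.2, 0.1, -0.4]
grip_width: 0.0003
grasp_force: 0.0
```

Run:
```python
from h import *
p=shot('scene')
for t,z in (('plates',.053),('flowerpot',.08),('mug',.05)):
    r=models.search_frame(p,t)
    if r:
        f=least_squares(lambda v:proj(p,[v[0],v[1],z])[0]-r[0]['centre'],[.5,.3]); print(t,r[0]['p'],f.x)
print(telemetry.get_obs()['qpos'].round(1))
save(p,'h0.png')
cv2.imwrite('pics/h.png',np.hstack([p['pixels'],shot('side')['pixels']])[:,:,::-1][:, :, :].copy() if 0 else cv2.resize(np.hstack([p['pixels'],shot('side')['pixels']]),(800,300))[:,:,::-1])
```

```text
plates 0.97 [0.56881251 0.46472049]
flowerpot 0.93 [0.35452872 0.46054855]
mug 0.83 [0.6482525  0.20632609]
[-28.9  13.9 -24.4 109.4  54.8  96.9 -43.4]
```

View pics/h.png

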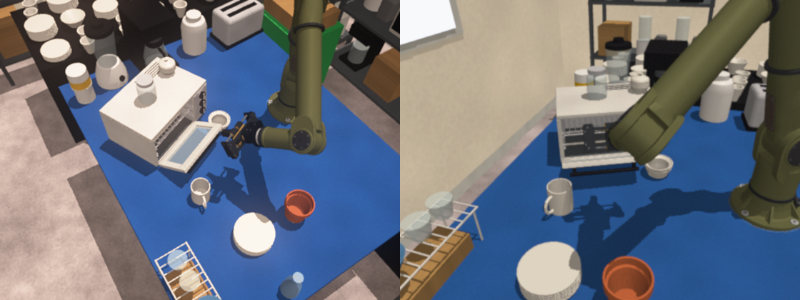

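The arm's wrist hangs in front of the door. The bowls, mug, pot and plates are undisturbed and clear of the downward path. Lowering.

>>> drive_tool --angular '[[0, 0, 0], [0, 0, 0], [0, 0, 0], [0, 0, 0], [0, 0, 0], [0, 0, 0], [0, 0, 0]]' --delta_pos '[[2.4, 0, 1.4], [2.4, 0, 1.4], [2.4, 0, 1.4], [2.4, 0, 1.4], [2.4, 0, 1.4], [2.4, 0, 1.33], [0, 0, 0]]' --gripper '[0, 0, 0, 0, 0, 0, 0]'

```text
time_s: 8.5
tool_pos: [0.4834, 0.1156, 0.0838]
tool_rot: [-179.3, 60.1, 115.2]
force: [-1.1, -0.0, 0.0]
grip_width: 0.0003
grasp_force: 0.0
```

>>> drive_tool --angular '[[0, 0, 0], [0, 0, 0], [0, 0, 0], [0, 0, 0], [0, 0, 0]]' --delta_pos '[[0, 0, 2], [0, 0.1, 2], [0, 0, 2], [0, 0, 1.4], [0, 0, 0]]' --gripper '[0, 0, 0, 0, 0]'

```text
time_s: 9.0
tool_pos: [0.512, 0.0569, 0.0492]
tool_rot: [-179.8, 60.2, 114.7]
force: [0.1, -0.1, 0.2]
grip_width: 0.0005
grasp_force: 0.0
```

Run:
```python
from h import *
q=np.load('q.npy');p=shot('side');s=shot('scene');print(telemetry.get_obs()['qpos'].round(1))
c=p['pixels'][160:260,210:360]; e=s['pixels'][140:290,200:350]
cv2.imwrite('pics/i.png',np.hstack([cv2.resize(c,(450,300),interpolation=2),cv2.resize(e,(300,300),interpolation=2)])[:,:,::-1])
```

```text
[-27.1  31.2 -19.5 116.7  64.2  82.3 -61.4]
```

View pics/i.png

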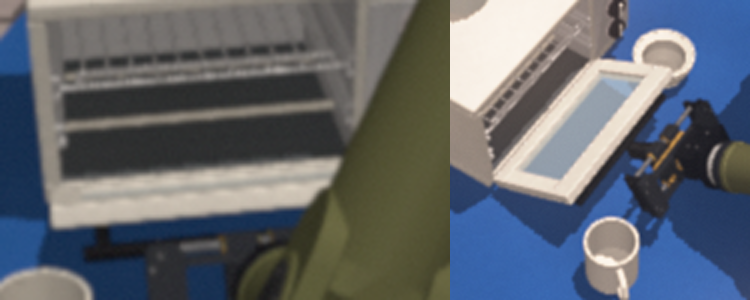

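The tips are under the handle bar. Raising them to make contact.

>>> drive_tool --angular '[[0, 0, 0], [0, 0, 0], [0, 0, 0]]' --delta_pos '[[-0.5, 0, 0], [-0.5, 0, 0], [-0.2, 0, 0]]' --gripper '[0, 0, 0]'

```text
time_s: 9.4
tool_pos: [0.5139, 0.0573, 0.0589]
tool_rot: [179.9, 59.7, 114.8]
force: [-3.6, 6.6, -3.8]
grip_width: 0.0002
grasp_force: 3.3
```

>>> drive_tool --angular '[[0, 0.05, 0], [0, 0.05, 0], [0, 0.05, 0], [0, 0.05, 0]]' --delta_pos '[[-0.737, 0, -0.304], [-0.737, 0, -0.304], [-0.737, 0, -0.304], [-0.737, 0, -0.304]]' --gripper '[0, 0, 0, 0]'

```text
time_s: 9.8
tool_pos: [0.5163, 0.0511, 0.0903]
tool_rot: [180.0, 48.2, 114.9]
force: [-1.7, 2.7, -4.3]
grip_width: 0.0004
grasp_force: 2.5
```

>>> drive_tool --angular '[[0, 0.05, 0], [0, 0.05, 0], [0, 0.05, 0], [0, 0.05, 0], [0, 0.05, 0], [0, 0.05, 0], [0, 0.05, 0]]' --delta_pos '[[-0.737, 0, -0.304], [-0.737, 0, -0.304], [-0.737, 0, -0.304], [-0.737, 0, -0.304], [-0.737, 0, -0.304], [-0.737, 0, -0.304], [-0.737, 0, -0.304]]' --gripper '[0, 0, 0, 0, 0, 0, 0]'

```text
time_s: 10.5
tool_pos: [0.5274, 0.0274, 0.1403]
tool_rot: [179.9, 28.3, 114.9]
force: [-1.0, 2.4, -3.6]
grip_width: 0.0005
grasp_force: 2.0
```

Run:
```python
from h import *
p=shot('side');s=shot('scene')
c=p['pixels'][110:260,210:360]; e=s['pixels'][140:290,200:350]
cv2.imwrite('pics/j.png',np.hstack([cv2.resize(c,(400,400),interpolation=2),cv2.resize(e,(400,400),interpolation=2)])[:,:,::-1])
```

View pics/j.png

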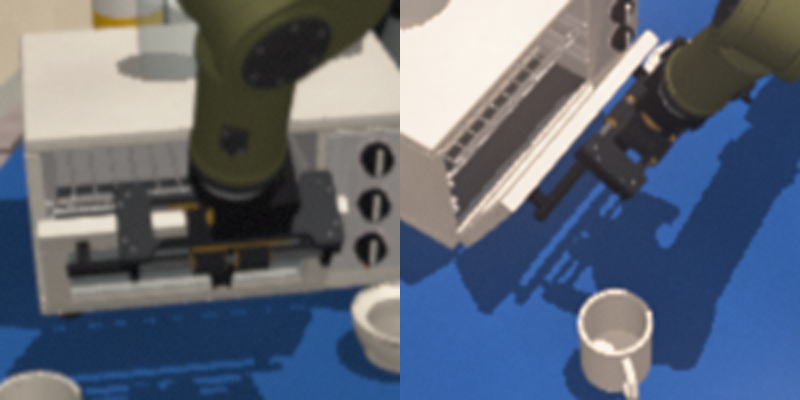

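The door is about half way up and the finger contact on the bar is good. Continuing.

>>> drive_tool --angular '[[0, 0.05, 0], [0, 0.05, 0], [0, 0.05, 0], [0, 0.05, 0], [0, 0.05, 0], [0, 0.05, 0], [0, 0.05, 0], [0, 0.05, 0]]' --delta_pos '[[-0.737, 0, -0.304], [-0.737, 0, -0.304], [-0.737, 0, -0.304], [-0.737, 0, -0.304], [-0.737, 0, -0.304], [-0.737, 0, -0.304], [-0.737, 0, -0.304], [-0.737, 0, -0.304]]' --gripper '[0, 0, 0, 0, 0, 0, 0, 0]'

```text
time_s: 11.4
tool_pos: [0.5468, -0.0156, 0.1815]
tool_rot: [-179.9, 5.4, 114.9]
force: [-1.6, 5.2, 1.0]
grip_width: 0.0006
grasp_force: 2.2
```

>>> drive_tool --angular '[[0, 0.03, 0], [0, 0.03, 0], [0, 0.03, 0]]' --delta_pos '[[-0.44, 0, -0.185], [-0.44, 0, -0.185], [-0.44, 0, -0.185]]' --gripper '[0, 0, 0]'

```text
time_s: 11.7
tool_pos: [0.5522, -0.0272, 0.1881]
tool_rot: [-179.9, 0.3, 114.9]
force: [-2.8, 4.6, 2.4]
grip_width: 0.0003
grasp_force: 2.3
```

>>> drive_tool --angular '[[0, 0, 0], [0, 0, 0], [0, 0, 0]]' --delta_pos '[[-0.25, 0, -0.06], [-0.25, 0, -0.06], [-0.25, 0, -0.05]]' --gripper '[0, 0, 0]'

```text
time_s: 12.0
tool_pos: [0.556, -0.0351, 0.1898]
tool_rot: [-179.9, 0.4, 114.9]
force: [-4.1, 7.3, 3.5]
grip_width: 0.0006
grasp_force: 4.9
```

>>> drive_tool --angular '[[0, 0, 0], [0, 0, 0]]' --delta_pos '[[-0.15, 0, 0], [-0.15, 0, 0]]' --gripper '[0, 0]'

```text
time_s: 12.2
tool_pos: [0.5561, -0.0352, 0.1898]
tool_rot: [-179.9, 0.2, 114.9]
force: [-6.8, 11.1, 6.5]
grip_width: 0.0002
grasp_force: 6.5
```

>>> drive_tool --angular '[[0, 0, 0], [0, 0, 0], [0, 0, 0], [0, 0, 0], [0, 0, 0], [0, 0, 0], [0, 0, 0]]' --delta_pos '[[-0.1, 0, 0], [0, 0, 0], [1, 0, 0], [2, 0, 0], [3, 0, -1], [2, 0, -2], [0, 0, 0]]' --gripper '[0, 0, 0, 0, 0, 0, 0]'

```text
time_s: 12.9
tool_pos: [0.5253, 0.0352, 0.2215]
tool_rot: [179.8, 0.6, 115.0]
force: [0.2, 0.4, 0.6]
grip_width: 0.0005
grasp_force: 0.0
```

Run:
```python
from h import *
p=shot('side');s=shot('scene');print(telemetry.get_obs()['tool_pos'])
c=p['pixels'][90:290,200:400]; e=s['pixels'][80:290,120:330]
cv2.imwrite('pics/k.png',np.hstack([cv2.resize(c,(400,400),interpolation=2),cv2.resize(e,(400,400),interpolation=2)])[:,:,::-1])
```

```text
[0.5249977  0.03156415 0.21921806]
```

View pics/k.png

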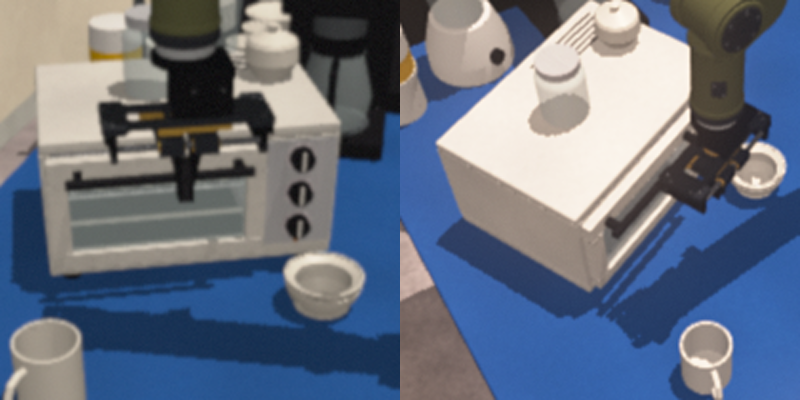

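The door is flush and shut, everything else stands where it was, and the gripper is clear. Handing in.

```bash
python3 -c "
from h import *
print(env.sign_off())"
```

```text
the job is handed in; nothing more can be done
None
```

I pushed the rack in to its back stop, then pushed the door shut, and handed the job in at about 13 s on the robot's clock. The last pictures show the door flush, the items in view where they stood, and the gripper clear. Sign-off returned no verdict.

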